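# Draw the pan off the heat and hold it up

### The arm

A 6-joint arm with a two-finger parallel gripper is mounted at the origin on a cart in front of the work surface, level with it; the furniture and walls round the work are solid. World frame = base frame: x ahead of the robot, y to its left, z up, the work surface at z = 0. Lengths are in m, angles in rad, forces in N, time in s.
With the tool pointing down it reaches from about 0.425 to 0.95 m from the base axis. Payload 3.5 kg.
Tool frame: the origin (TCP) lies at the very end of the fingers, on their centre line; the grasp point (between the pads) lies behind it (ctrl.grasp_offset is the z of the grasp point in the tool frame, in m); z points along the fingers, x is the direction in which the jaws open and shut, and the axes are right-handed (so a half turn about z gives the same grasp; the last joint's range is limited). The gripper opens to 85 mm and grips with 20 to 120 N. Pads are 22 mm wide; open, the fingers measure 114 mm over their backs; the gripper's body (76 mm by 85 mm) begins 54 mm behind the grasp point. The pads swing forward as they close: fully open they stand 13 mm farther back than shut.
Start: joints at [-1.469, 0.286, 1.577, -0, 1.279, -0.15], TCP at [0.168, -0.654, 0.231] pointing down, gripper open.
Joint ranges: [-2.77, 2.77], [-0.9, 2.22], [0.21, 2.48], [-1.53, 4.67], [0.24, 2.81], [-2.84, 2.84]. Speed limits (rad/s): [2.79, 2.79, 3.14, 3.14, 3.14, 3.14].

### API

Orientations are given as a unit quaternion [x, y, z, w].
In Python, from plant import ctrl gives the robot as it stands.
- The arm moves only by the shell command python3 -m jog 'ROWS' [FORCE]. ROWS is JSON, a list of rows, each an object with "grip": the closure, from 0 (fully open) to 1 (shut); "xyz": the shift along the tool's x, y, z in m, a list of three; "dr": the turn, a rotation vector about the tool's x, y, z in rad, a list of three. A call has 1 to 12 rows; each row is the pose to reach, as a shift and turn from the pose commanded when the call began, along the tool's axes at that moment; what a row does not reach only later rows make up. A row lasts 1/12 s, in which the tool goes at most 41.7 mm and 7.16 degrees, less where a joint would pass 70% of its speed; a pose out of reach is approached as far as the arm can. A call with a gripper value outside its range is refused whole. The fingers move at their own pace and stop on an object; FORCE is the grip in N (left out, the last holds). Time passes only in rows, so rows that repeat a pose let the fingers close. It gives the time, the measured TCP pose, the force and the opening at its end, in the units of the state.
- ctrl.get_state(): the state, without advancing time (a new reading comes with each control period).
- ctrl.read_camera(name): name is "side" or "top"; returns the picture (400x640x3 uint8, red, green, blue); there is no depth.
- ctrl.get_calibration(name): a dict with "mtx" (3x3 intrinsics, pixels), "k1" (the pictures are not rectified: a ray, as slopes to the right and down, at radius r is drawn at 1 + k1 r^2 times it, then the intrinsics apply), "R" (3x3) and "t" (3): a world point X has camera coordinates R X + t. Camera axes: x right, y down, z forward; pixel columns grow to the right and rows downward; lengths in m; the calibration is good to about 2 mm. A picture is of the moment at which its call begins. get_calibration takes no time and is no camera call.
- ctrl.sign_off(): hands the job in, once; it reports no verdict.
The state is a dict: "time": time; "qpos": joint angles; "dq": joint speeds; "joint_efforts": joint torques, N m; "eef_pos": TCP position; "tcp_rot": TCP orientation; "contact_force": force on the tool from outside, world axes, zero at the start; "wrist_torque": the same for the moment, N m; "opening": opening from 0.0 (shut) to 1.0 (fully open).
Only numpy, scipy, OpenCV 4.12 (cv2) and the standard library are available. Lean on these libraries where they do the work, as an engineer would, in place of code of your own. Each camera call takes 0.05 s, during which the arm holds its last target.

### The job

Draw the small steel pan across the white hot plate from the red heating ring into the blue resting ring, sliding it on the plate without lifting it, and let it stand still for a moment there, wholly inside the blue ring. Then lift it straight up to about 10 cm above the plate, and finish while still holding it there in the gripper, upright, steady and clear of everything, over the blue ring. Leave the other things on the bench where they are and never tip the pan.

Things in the scene. Friction and masses are not known exactly. Their poses are not given: they have to be found in the camera images.
- pan_grip (a point): Middle of the black handle grip of the small round stainless steel pan. The grip is a straight bar lying level across the pan's mouth: 72 mm long (along the pan's y), 16 mm wide (x), 16 mm high, its centre 75 mm above the pan's underside, directly over the pan's middle; 25 mm of clear space lies under the bar above the rim, and the open pan below it. Axes as the pan's. Pinched from above across its width, at its middle, the pan hangs level.
- pan: The small open steel pan: 110 mm across, 42 mm high, with a fixed arched handle over it, 83 mm high in all; about 0.35 kg, evenly balanced about its middle. Origin: centre of its underside; z up, y along the handle grip, which starts turned up to about 60 degrees from the robot's left-right direction. It starts standing on the plate inside the red ring.
- hot_plate: White-topped grey double hot plate, 176 mm deep (its x) by 346 mm long (its y), fixed to the bench; its smooth flat top is 45 mm above the bench. Two small dials on the front face are fixed. Origin: centre of its underside. It stands turned a little, differently each time.
- red_ring: Red ring painted flush on the hot plate (heating place), inner diameter 136 mm, outer 148 mm. Origin: its centre, on the plate's top. Either the left or the right place.
- blue_ring: Blue ring painted flush on the hot plate (resting place), inner diameter 136 mm, outer 148 mm. Origin: its centre, on the plate's top, 170 mm from the red ring's along the plate's y.
- sample_bottle: Bystander: small clear glass bottle, 58 mm across, 103 mm high, to the left on the bench. Origin: centre of its underside.
- conical_500: Bystander: conical flask with a pale green tint, 98 mm across, 171 mm high, at the back. Origin: centre of its underside.
- timer: Bystander: white timer, 66 x 60 x 18 mm, lying to the right. Origin: centre of its underside.
- pipette_bulb: Bystander: tan rubber pipette bulb, 47 x 84 x 44 mm, lying to the right. Origin: centre of its underside.
- rubber_bung_a: Bystander: red rubber stopper, 32 mm across, 26 mm high, to the right. Origin: centre of its underside.
Things that resemble listed ones, but are neither listed nor needed, are in the scene too. Leave any orange or purple look-alike of the pan alone.

How it is judged:
On the way:
1. the pan stands still and upright on the plate, inside the blue ring (horizontal distance between pan and blue_ring below 0.015 m and height (world z) of pan below 0.048 m and angle between pan's own z axis and vertical below 0.08 rad and linear speed of pan below 0.02 m/s), for 0.2 s.
At the end, for the whole second after the job is handed in: The gripper's fingers still hold the small pan, its underside 70 to 140 mm above the plate's top, within 30 mm of over the blue ring's centre, within 0.12 rad of upright, moving slower than 20 mm/s and 0.2 rad/s, and touching the plate nowhere (height (world z) of pan between 0.115 and 0.185 m and horizontal distance between pan and blue_ring below 0.03 m and angle between pan's own z axis and vertical below 0.12 rad and linear speed of pan below 0.02 m/s and angular speed of pan below 0.2 rad/s and contact force between the fingers and pan above 1 N and contact force between pan and hot_plate below 0.05 N); the arm keeps its last pose, push and grip.
It fails at once if the pan is lifted more than 6 mm off the plate while more than 30 mm from the blue ring's centre (height (world z) of pan above 0.051 m and horizontal distance between pan and blue_ring above 0.03 m).
It fails at once if the pan is tipped more than 0.35 rad (angle between pan's own z axis and vertical above 0.35 rad).
It fails at once if a bystander is moved more than 20 mm (distance of any of sample_bottle, conical_500, timer, pipette_bulb, rubber_bung_a from where it was at the start of the episode above 0.02 m).
It also fails if it takes over 37 s, if anything falls off the work surface, if the arm or the gripper's body presses on something with over 40 N, if the wrist force passes 120 N, or if a joint passes its speed limit or range.

## Working session

There is one attempt and no reset: what is moved stays moved. The work goes in short steps, Python scripts to look and compute and a shell command to move; the robot and the scene stay as the last step left them, time stands still between calls to the robot, and variables do not carry over. Pictures are saved under pics/ and viewed, and the job is handed in when it is done.

```bash
ls; mkdir -p pics
python3 - <<'E'
from plant import ctrl
import cv2
print(ctrl.get_state()); print(ctrl.grasp_offset)
for n in("top","side"):
    im=ctrl.read_camera(n); cv2.imwrite(f"pics/{n}0.png",im[:,:,::-1]); c=ctrl.get_calibration(n); print(n,c)
E
```

```text
pics
{'time': 0.0, 'qpos': array([-1.46900508e+00,  2.87221423e-01,  1.57816027e+00, -1.69962506e-05,
        1.27857854e+00, -1.50016154e-01]), 'dq': array([ 8.75223820e-04,  1.72898905e-03, -9.68988587e-05, -7.07886061e-04,
       -3.49702846e-04, -1.25172252e-03]), 'joint_efforts': array([-2.28478184e-04, -4.05983198e+01, -2.92622405e+01, -1.58297821e-04,
        5.77091021e-03,  1.30130778e-05]), 'eef_pos': array([ 0.16812724, -0.65305979,  0.22991905]), 'tcp_rot': array([ 0.79030304, -0.61271503, -0.00082253, -0.00085139]), 'contact_force': array([ 0.33218094,  0.52998329, -0.40321976]), 'wrist_torque': array([-9.49246653e-03,  5.49712916e-02, -3.70918539e-05]), 'opening': 0.9977250512331198}
-0.0187
top {'mtx': array([[401.26214255,   0.        , 320.70274965],
       [  0.        , 401.26214255, 202.11709337],
       [  0.        ,   0.        ,   1.        ]]), 'k1': -0.007874290965494253, 'R': array([[-0.00941052, -0.9999479 , -0.00395582],
       [-0.99814547,  0.00963134, -0.06010701],
       [ 0.06014198,  0.00338285, -0.9981841 ]]), 't': array([0.07898099, 0.56940203, 1.61870557])}
side {'mtx': array([[446.05486312,   0.        , 317.7896078 ],
       [  0.        , 446.05486312, 191.18169125],
       [  0.        ,   0.        ,   1.        ]]), 'k1': -0.05637957893057827, 'R': array([[ 0.90912147, -0.41616627, -0.01742952],
       [-0.28980701, -0.60192357, -0.74411015],
       [ 0.29918231,  0.68153771, -0.66782954]]), 't': array([-0.48102716,  0.2757196 ,  1.39387646])}
```

View pics/top0.png

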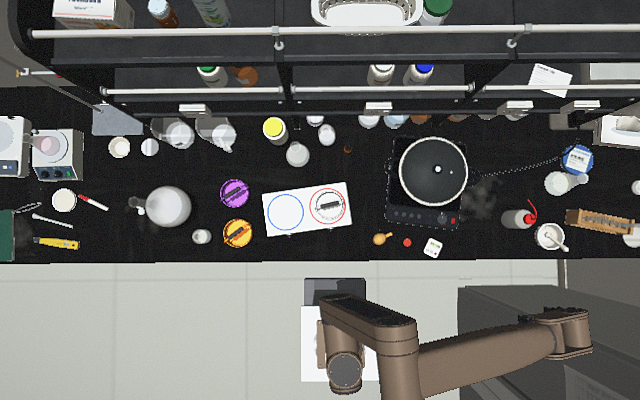

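View pics/side0.png

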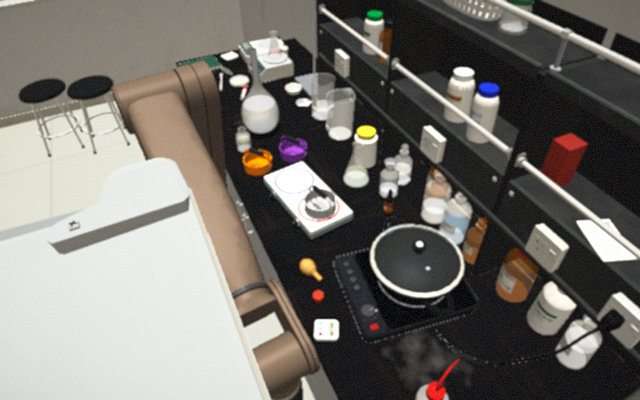

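The top view shows the plate around (307,208), the red ring with the pan at about (329,204), and the blue ring at about (285,212). The orange and purple look-alikes are to the left at about (235,195–235). Next I'll measure these positions.

```bash
cat > h.py <<'E'
import numpy as np, cv2
from plant import ctrl
def ray(n,u,v):
    c=ctrl.get_calibration(n);K=c["mtx"]
    p=cv2.undistortPoints(np.array([[[u,v]]],float),K,np.array([c["k1"],0,0,0,0.]))[0,0]
    R=c["R"];t=c["t"]
    # model's k1 as in OpenCV
    return -R.T@t, R.T@np.array([p[0],p[1],1.])
def onz(n,u,v,z):
    o,d=ray(n,u,v); return o+d*(z-o[2])/d[2]
def proj(n,X):
    c=ctrl.get_calibration(n)
    return cv2.projectPoints(np.array(X,float).reshape(-1,1,3),cv2.Rodrigues(c["R"])[0],c["t"],c["mtx"],np.array([c["k1"],0,0,0,0.]))[0][:,0]
E
python3 - <<'E'
from h import *
for n,box in(("top",(255,175,360,245)),("side",(255,155,365,240))):
    im=cv2.imread(f"pics/{n}0.png"); x0,y0,x1,y1=box
    cv2.imwrite(f"pics/{n}0z.png",cv2.resize(im[y0:y1,x0:x1],None,fx=7,fy=7,interpolation=cv2.INTER_CUBIC))
    b,g,r=[im[:,:,i].astype(int) for i in range(3)]
    box_m=np.zeros(b.shape,bool); box_m[y0:y1,x0:x1]=1
    for nm,m in(("blue",(b-r>40)&box_m),("red",(r-b>40)&(r-g>40)&box_m)):
        P=np.argwhere(m)[:,::-1]
        W=np.array([onz(n,u,v,.045) for u,v in P])[:,:2]
        # circle fit
        for k in range(3):
            A=np.c_[2*W,np.ones(len(W))]; s=np.linalg.lstsq(A,(W**2).sum(1),rcond=None)[0]
            rr=np.sqrt(s[2]+s[0]**2+s[1]**2); d=np.hypot(*(W-s[:2]).T)-rr; W=W[abs(d)<.012]
        print(n,nm,len(P),len(W),s[:2],rr,d.std())
E
```

```text
top blue 178 178 [0.53090444 0.21659372] 0.07082423115919775 0.0018528982811187706
top red 158 158 [0.5541355  0.04831879] 0.0707770541545017 0.0016618429330728908
side blue 12 12 [0.52997072 0.21279564] 0.07120219976542567 0.0014080099614125704
side red 393 139 [0.59928835 0.20679734] 0.21436072062089195 0.00653048125572947
```

```bash
python3 -c "
import cv2
a=cv2.imread('pics/top0z.png');b=cv2.imread('pics/side0z.png');print(a.shape,b.shape)"
```

```text
(490, 735, 3) (595, 770, 3)
```

View pics/top0z.png

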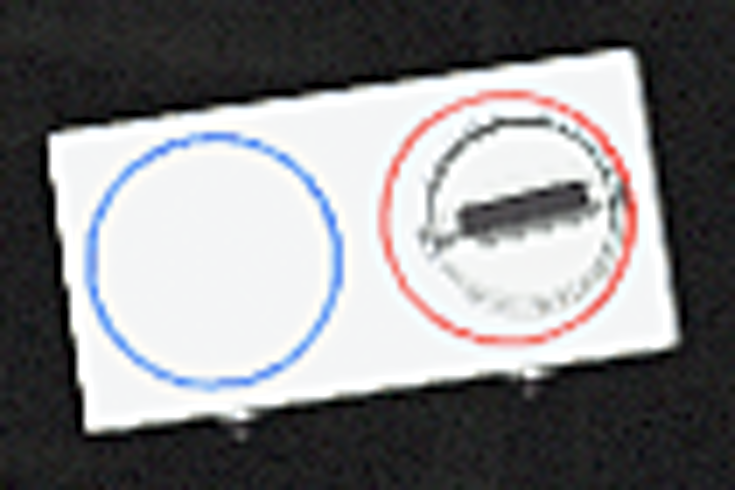

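View pics/side0z.png

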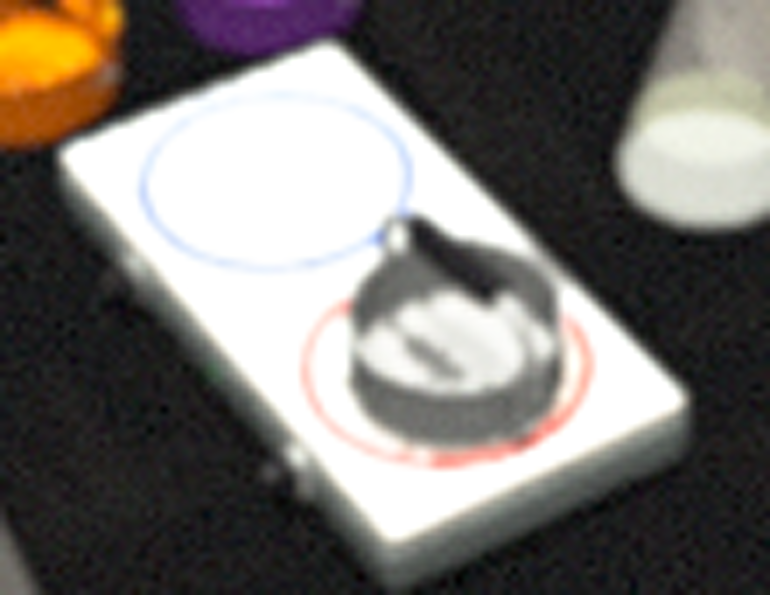

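The top zoom shows the grip bar centred near zoomed pixel (524,208). The ring fits give a radius of 71 mm and 169.9 mm between centres, which matches the spec. Next is the grip's position and yaw.

Run:
```python
from h import *
from scipy.spatial.transform import Rotation as Ro
im=cv2.imread("pics/top0.png").max(2); 
m=np.zeros(im.shape,np.uint8); x0,y0,x1,y1=318,199,341,210
m[y0:y1,x0:x1]=(im[y0:y1,x0:x1]<120)
n,l,s,c=cv2.connectedComponentsWithStats(m); i=1+np.argmax(s[1:,4]); print(s[i],c[i])
W=np.array([onz("top",u,v,.128)for v,u in np.argwhere(l==i)])[:,:2]
r=cv2.minAreaRect(W.astype(np.float32)*1000);print(r)
ctr=W.mean(0);w,V=np.linalg.eigh(np.cov(W.T));a=V[:,1];a*=np.sign(a[1]);print("grip",ctr,"axis",a,np.degrees(np.arctan2(a[1],a[0])), np.sqrt(12*w))
# grip in side view
print("side predicted px grip ends (zoom)",[(proj("side",[*(ctr+k*.036*a),.128])[0]-[255,155])*7 for k in(-1,0,1)])
q=ctrl.get_state();R=Ro.from_quat(q["tcp_rot"]).as_matrix();print(R.round(3))
bl=np.array([.5309,.2166]);print("pan->blue",bl-ctr)
```

```text
[321 201  18   8  77] [329.49350649 204.36363636]
((554.4912719726562, 39.91957473754883), (15.681941032409668, 68.9447250366211), 12.456181526184082)
grip [0.55458737 0.03985811] axis [-0.22935958  0.97334176] 103.25937057717697 [0.01594851 0.07133417]
side predicted px grip ends (zoom) [array([495.28464575, 283.77054218]), array([448.55564874, 244.45181768]), array([403.14010961, 206.23894183])]
[[ 0.249 -0.968 -0.   ]
 [-0.968 -0.249  0.002]
 [-0.002 -0.    -1.   ]]
pan->blue [-0.02368737  0.17674189]
```

The grip is at (0.5546, 0.0399), measuring 71×16 mm as it should, and the side view agrees with the prediction. Moving over takes a shift of (-0.5745, -0.5466) in tool x,y with a turn of about -1.55 rad, which I'll do in two stages.

```bash
python3 -m jog '[{"grip":0,"xyz":[-0.012,-0.011,0],"dr":[0,0,-0.03]},{"grip":0,"xyz":[-0.036,-0.034,0],"dr":[0,0,-0.1]},{"grip":0,"xyz":[-0.06,-0.057,0],"dr":[0,0,-0.17]},{"grip":0,"xyz":[-0.085,-0.081,0],"dr":[0,0,-0.24]},{"grip":0,"xyz":[-0.11,-0.105,0],"dr":[0,0,-0.31]},{"grip":0,"xyz":[-0.135,-0.129,0],"dr":[0,0,-0.38]},{"grip":0,"xyz":[-0.16,-0.153,0],"dr":[0,0,-0.45]},{"grip":0,"xyz":[-0.185,-0.177,0],"dr":[0,0,-0.52]},{"grip":0,"xyz":[-0.21,-0.2,0],"dr":[0,0,-0.59]},{"grip":0,"xyz":[-0.235,-0.224,0],"dr":[0,0,-0.66]},{"grip":0,"xyz":[-0.26,-0.248,0],"dr":[0,0,-0.72]},{"grip":0,"xyz":[-0.287,-0.273,0],"dr":[0,0,-0.775]}]'
cat >> h.py <<'E'
from scipy.spatial.transform import Rotation as Ro
def todo(xyz,yaw):
    s=ctrl.get_state();R=Ro.from_quat(s["tcp_rot"]).as_matrix()
    Rt=np.column_stack([[np.cos(yaw),np.sin(yaw),0],[np.sin(yaw),-np.cos(yaw),0],[0,0,-1]])
    print("t",s["time"],"tcp",s["eef_pos"].round(4),"F",s["contact_force"].round(1),"open",s["opening"])
    print("shift",(R.T@(np.array(xyz)-s["eef_pos"])).round(4),"turn",Ro.from_matrix(R.T@Rt).as_rotvec().round(4))
E
python3 -c "
from h import *
todo([.5546,.0399,.2],np.radians(13.26))"
```

```text
time: 1.1
eef_pos: [0.3613, -0.3061, 0.2309]
tcp_rot: [0.964, -0.268, -0.0, -0.0]
contact_force: [1.3, 0.1, 0.3]
opening: 0.999
t 1.1 tcp [ 0.3613 -0.3061  0.2309] F [1.3 0.1 0.3] open 0.9988509562387042
shift [-0.0128 -0.3961  0.031 ] turn [-3.000e-04  3.000e-04 -7.732e-01]
```

```bash
python3 -m jog '[{"grip":0,"xyz":[-0.001,-0.033,0],"dr":[0,0,-0.065]},{"grip":0,"xyz":[-0.002,-0.066,0.0],"dr":[0,0,-0.13]},{"grip":0,"xyz":[-0.003,-0.1,0.0],"dr":[0,0,-0.2]},{"grip":0,"xyz":[-0.004,-0.135,0.0],"dr":[0,0,-0.27]},{"grip":0,"xyz":[-0.005,-0.17,0.0],"dr":[0,0,-0.34]},{"grip":0,"xyz":[-0.006,-0.205,0.0],"dr":[0,0,-0.41]},{"grip":0,"xyz":[-0.008,-0.24,0.0],"dr":[0,0,-0.48]},{"grip":0,"xyz":[-0.009,-0.275,0.0],"dr":[0,0,-0.55]},{"grip":0,"xyz":[-0.01,-0.31,0.005],"dr":[0,0,-0.62]},{"grip":0,"xyz":[-0.011,-0.345,0.012],"dr":[0,0,-0.69]},{"grip":0,"xyz":[-0.012,-0.375,0.022],"dr":[0,0,-0.74]},{"grip":0,"xyz":[-0.0128,-0.396,0.03],"dr":[0,0,-0.773]}]'
python3 -m jog '[{"grip":0,"xyz":[0,0,0],"dr":[0,0,0]},{"grip":0,"xyz":[0,0,0],"dr":[0,0,0]}]'
python3 - <<'E'
from h import *
todo([.5546,.0399,.102],np.radians(13.26))
for n,(x0,y0,x1,y1) in(("top",(255,175,365,245)),("side",(235,115,365,240))):
    im=ctrl.read_camera(n)[:,:,::-1]; cv2.imwrite(f"pics/{n}1z.png",cv2.resize(im[y0:y1,x0:x1],None,fx=4.5,fy=4.5,interpolation=cv2.INTER_CUBIC))
E
```

```text
time: 2.1
eef_pos: [0.5555, 0.0403, 0.2004]
tcp_rot: [0.993, 0.116, -0.0, -0.0]
contact_force: [-0.5, -0.7, -0.4]
opening: 0.998
time: 2.27
eef_pos: [0.5545, 0.0385, 0.2001]
tcp_rot: [0.993, 0.115, -0.001, -0.0]
contact_force: [-0.1, 0.0, 0.1]
opening: 0.997
t 2.2667 tcp [0.5545 0.0385 0.2001] F [-0.1  0.   0.1] open 0.9974725493514912
shift [ 0.0007 -0.0013  0.0981] turn [-0.0005  0.0027 -0.0007]
```

View pics/side1z.png

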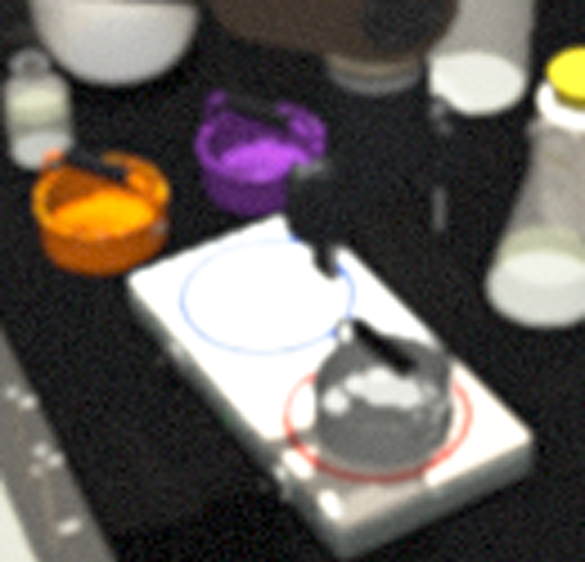

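The side view shows the two open fingers, with tips near (325,265) and (438,225), above and either side of the pan's bar. The pan hasn't moved. I'll descend 98 mm and then close at a moderate force.

```bash
python3 -m jog '[{"grip":0,"xyz":[0,-0.001,0.015],"dr":[0,0,0]},{"grip":0,"xyz":[0,-0.001,0.03],"dr":[0,0,0]},{"grip":0,"xyz":[0,-0.001,0.045],"dr":[0,0,0]},{"grip":0,"xyz":[0,-0.001,0.06],"dr":[0,0,0]},{"grip":0,"xyz":[0,-0.001,0.072],"dr":[0,0,0]},{"grip":0,"xyz":[0,-0.001,0.082],"dr":[0,0,0]},{"grip":0,"xyz":[0,-0.001,0.09],"dr":[0,0,0]},{"grip":0,"xyz":[0,-0.001,0.095],"dr":[0,0,0]},{"grip":0,"xyz":[0,-0.001,0.098],"dr":[0,0,0]},{"grip":0,"xyz":[0,-0.001,0.098],"dr":[0,0,0]},{"grip":0,"xyz":[0,-0.001,0.098],"dr":[0,0,0]}]' 25
python3 - <<'E'
from h import *
todo([.5546,.0399,.102],np.radians(13.26))
x0,y0,x1,y1=235,115,365,240
im=ctrl.read_camera("side")[:,:,::-1]; cv2.imwrite(f"pics/side2z.png",cv2.resize(im[y0:y1,x0:x1],None,fx=4.5,fy=4.5,interpolation=cv2.INTER_CUBIC))
E
```

```text
time: 3.28
eef_pos: [0.5552, 0.0387, 0.1038]
tcp_rot: [0.993, 0.114, 0.0, 0.0]
contact_force: [-0.3, 0.2, -1.0]
opening: 1.004
t 3.2833 tcp [0.5552 0.0387 0.1038] F [-0.3  0.2 -1. ] open 1.0039503010296655
shift [-0.0003 -0.0013  0.0018] turn [ 0.0002 -0.0007 -0.0024]
```

View pics/side2z.png

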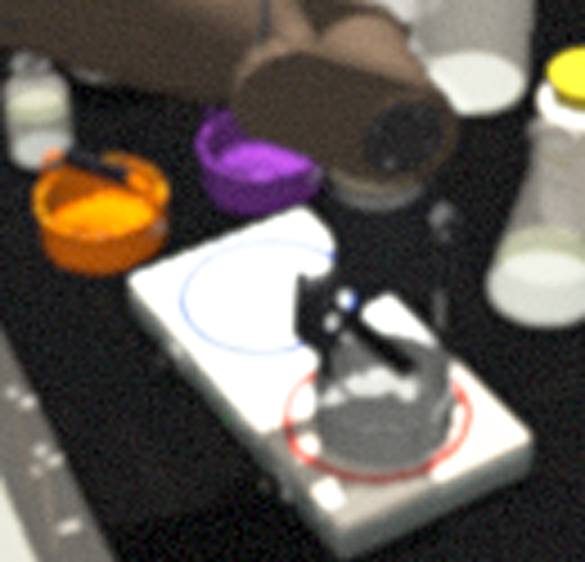

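The fingers straddle the bar, at about (310,310) and (440,315). Now I'll close.

```bash
python3 -m jog '[{"grip":0.3,"xyz":[0,-0.001,0.001],"dr":[0,0,0]},{"grip":0.6,"xyz":[0,-0.001,0.001],"dr":[0,0,0]},{"grip":0.75,"xyz":[0,-0.001,0.001],"dr":[0,0,0]},{"grip":0.85,"xyz":[0,-0.001,0.001],"dr":[0,0,0]},{"grip":1,"xyz":[0,-0.001,0.001],"dr":[0,0,0]},{"grip":1,"xyz":[0,-0.001,0.001],"dr":[0,0,0]},{"grip":1,"xyz":[0,-0.001,0.001],"dr":[0,0,0]},{"grip":1,"xyz":[0,-0.001,0.001],"dr":[0,0,0]},{"grip":1,"xyz":[0,-0.001,0.001],"dr":[0,0,0]},{"grip":1,"xyz":[0,-0.001,0.001],"dr":[0,0,0]}]' 40
python3 - <<'E'
from h import *
todo([.5546-.0237,.0399+.1767,.102],np.radians(13.26))
print(ctrl.get_state()["wrist_torque"])
x0,y0,x1,y1=235,115,365,240
im=ctrl.read_camera("side")[:,:,::-1]; cv2.imwrite(f"pics/side3z.png",cv2.resize(im[y0:y1,x0:x1],None,fx=4.5,fy=4.5,interpolation=cv2.INTER_CUBIC))
E
```

```text
time: 4.17
eef_pos: [0.555, 0.0397, 0.1025]
tcp_rot: [0.993, 0.114, 0.0, 0.0]
contact_force: [2.1, 0.2, -0.9]
opening: 0.18
t 4.1667 tcp [0.555  0.0397 0.1025] F [ 2.1  0.2 -0.9] open 0.17972254861108017
shift [ 0.0167 -0.1777  0.0005] turn [ 0.0001 -0.001  -0.0025]
[ 0.09277204 -0.24419403  0.01863848]
```

View pics/side3z.png

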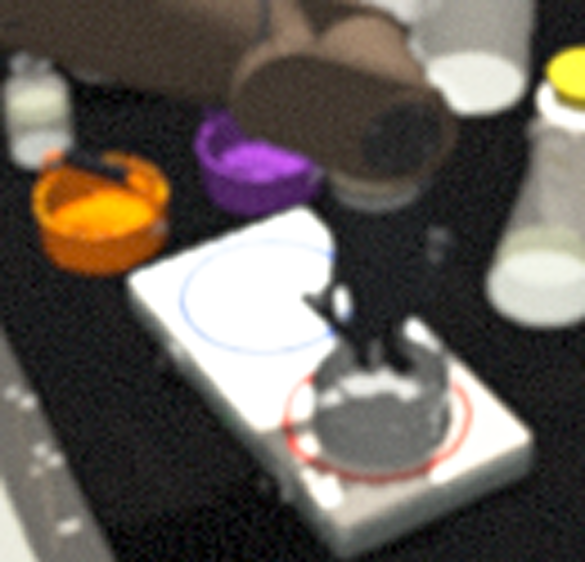

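It's gripped: opening 0.18 ≈ 15.3 mm, against the 16 mm bar. Now the slide, in two halves, watching the forces.

```bash
python3 -m jog '[{"grip":1,"xyz":[0.0003,-0.003,0],"dr":[0,0,0]},{"grip":1,"xyz":[0.0008,-0.009,0],"dr":[0,0,0]},{"grip":1,"xyz":[0.0015,-0.016,0],"dr":[0,0,0]},{"grip":1,"xyz":[0.0023,-0.024,0],"dr":[0,0,0]},{"grip":1,"xyz":[0.003,-0.032,0],"dr":[0,0,0]},{"grip":1,"xyz":[0.0038,-0.04,0],"dr":[0,0,0]},{"grip":1,"xyz":[0.0045,-0.048,0],"dr":[0,0,0]},{"grip":1,"xyz":[0.0053,-0.056,0],"dr":[0,0,0]},{"grip":1,"xyz":[0.006,-0.064,0],"dr":[0,0,0]},{"grip":1,"xyz":[0.0067,-0.071,0],"dr":[0,0,0]},{"grip":1,"xyz":[0.0072,-0.077,0],"dr":[0,0,0]},{"grip":1,"xyz":[0.0075,-0.08,0],"dr":[0,0,0]}]'
python3 - <<'E'
from h import *
todo([.5546-.0237,.0399+.1767,.102],np.radians(13.26))
print(ctrl.get_state()["wrist_torque"])
E
```

```text
time: 5.22
eef_pos: [0.5436, 0.1202, 0.1024]
tcp_rot: [0.993, 0.115, -0.0, -0.0]
contact_force: [0.9, -3.8, 1.6]
opening: 0.178
t 5.2167 tcp [0.5436 0.1202 0.1024] F [ 0.9 -3.8  1.6] open 0.17824534768562456
shift [ 0.0096 -0.0968  0.0004] turn [-0.      0.0001 -0.0017]
[-0.49995604  0.03271044  0.07072718]
```

```bash
python3 -m jog '[{"grip":1,"xyz":[0.0005,-0.005,0],"dr":[0,0,0]},{"grip":1,"xyz":[0.0015,-0.014,0],"dr":[0,0,0]},{"grip":1,"xyz":[0.0025,-0.024,0],"dr":[0,0,0]},{"grip":1,"xyz":[0.0035,-0.034,0],"dr":[0,0,0]},{"grip":1,"xyz":[0.0045,-0.044,0],"dr":[0,0,0]},{"grip":1,"xyz":[0.0055,-0.054,0],"dr":[0,0,0]},{"grip":1,"xyz":[0.0065,-0.064,0],"dr":[0,0,0]},{"grip":1,"xyz":[0.0075,-0.074,0],"dr":[0,0,0]},{"grip":1,"xyz":[0.0083,-0.083,0],"dr":[0,0,0]},{"grip":1,"xyz":[0.009,-0.09,0],"dr":[0,0,0]},{"grip":1,"xyz":[0.0095,-0.095,0],"dr":[0,0,0]},{"grip":1,"xyz":[0.0096,-0.097,0],"dr":[0,0,0]}]'
python3 -m jog '[{"grip":1,"xyz":[0,0,0],"dr":[0,0,0]},{"grip":1,"xyz":[0,0,0],"dr":[0,0,0]},{"grip":1,"xyz":[0,0,0],"dr":[0,0,0]},{"grip":1,"xyz":[0,0,0],"dr":[0,0,0]},{"grip":1,"xyz":[0,0,0],"dr":[0,0,0]},{"grip":1,"xyz":[0,0,0],"dr":[0,0,0]}]'
python3 - <<'E'
from h import *
todo([.5546-.0237,.0399+.1767,.102],np.radians(13.26))
for n,(x0,y0,x1,y1) in(("top",(255,175,365,245)),("side",(235,115,365,240))):
    im=ctrl.read_camera(n)[:,:,::-1]; cv2.imwrite(f"pics/{n}4.png",im);cv2.imwrite(f"pics/{n}4z.png",cv2.resize(im[y0:y1,x0:x1],None,fx=4.5,fy=4.5,interpolation=cv2.INTER_CUBIC))
E
```

```text
time: 6.22
eef_pos: [0.531, 0.2167, 0.1024]
tcp_rot: [0.993, 0.115, 0.0, 0.0]
contact_force: [0.7, -2.6, 2.7]
opening: 0.18
time: 6.72
eef_pos: [0.5311, 0.2165, 0.1025]
tcp_rot: [0.994, 0.114, 0.0, -0.001]
contact_force: [-0.7, 3.6, 2.7]
opening: 0.177
t 6.7167 tcp [0.5311 0.2165 0.1025] F [-0.7  3.6  2.7] open 0.17665149215967305
shift [-0.0002 -0.0001  0.0005] turn [-0.0016 -0.0005 -0.0034]
```

View pics/side4z.png

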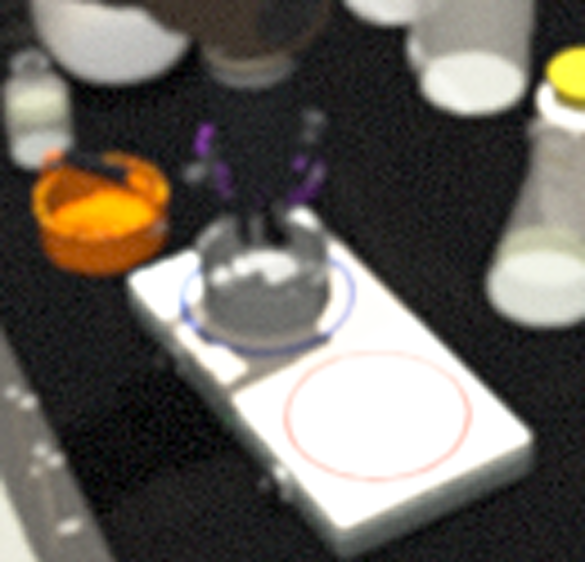

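View pics/top4z.png

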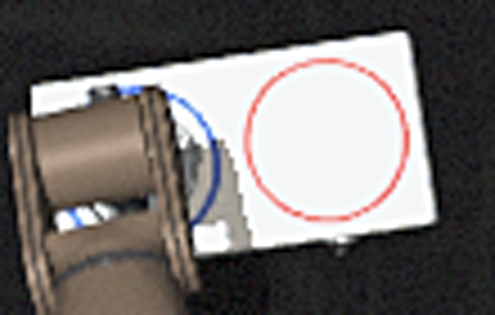

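The side view shows the pan (x 203–328) inside the blue ring (x 182–355), standing on the plate. Quick check against the projected base edge.

Run:
```python
from h import *
a=np.linspace(0,2*np.pi,200)
for nm,r,z in(("base",.055,.045),("ringout",.074,.045),("rim",.055,.087)):
    p=(proj("side",np.c_[.5309+r*np.cos(a),.2166+r*np.sin(a),0*a+z])-[235,115]+.5)*4.5-.5
    print(nm,"x",p[:,0].min(),p[:,0].max(),"y",p[:,1].min(),p[:,1].max())
```

```text
base x 200.9095352153945 333.0668849700692 y 252.2296549661649 338.0920173470794
ringout x 178.0508168413674 355.8894286620389 y 238.227728300489 353.8061687576568
rim x 197.06502116136656 331.4714550749919 y 213.44644838552153 298.81217668264946
```

The edges match to within a few zoomed pixels (about 3 mm), and the pan has stood still for more than 0.5 s. Lifting straight up by 100 mm.

```bash
python3 -m jog '[{"grip":1,"xyz":[0,0,-0.002],"dr":[0,0,0]},{"grip":1,"xyz":[0,0,-0.008],"dr":[0,0,0]},{"grip":1,"xyz":[0,0,-0.018],"dr":[0,0,0]},{"grip":1,"xyz":[0,0,-0.029],"dr":[0,0,0]},{"grip":1,"xyz":[0,0,-0.04],"dr":[0,0,0]},{"grip":1,"xyz":[0,0,-0.051],"dr":[0,0,0]},{"grip":1,"xyz":[0,0,-0.062],"dr":[0,0,0]},{"grip":1,"xyz":[0,0,-0.073],"dr":[0,0,0]},{"grip":1,"xyz":[0,0,-0.084],"dr":[0,0,0]},{"grip":1,"xyz":[0,0,-0.093],"dr":[0,0,0]},{"grip":1,"xyz":[0,0,-0.098],"dr":[0,0,0]},{"grip":1,"xyz":[0,0,-0.1],"dr":[0,0,0]}]'
python3 -m jog '[{"grip":1,"xyz":[0,0,0],"dr":[0,0,0]},{"grip":1,"xyz":[0,0,0],"dr":[0,0,0]},{"grip":1,"xyz":[0,0,0],"dr":[0,0,0]},{"grip":1,"xyz":[0,0,0],"dr":[0,0,0]},{"grip":1,"xyz":[0,0,0],"dr":[0,0,0]},{"grip":1,"xyz":[0,0,0],"dr":[0,0,0]},{"grip":1,"xyz":[0,0,0],"dr":[0,0,0]},{"grip":1,"xyz":[0,0,0],"dr":[0,0,0]}]'
python3 - <<'E'
from h import *
todo([.5309,.2166,.202],np.radians(13.26))
x0,y0,x1,y1=235,95,365,220
im=ctrl.read_camera("side")[:,:,::-1]; cv2.imwrite(f"pics/side5.png",im);cv2.imwrite(f"pics/side5z.png",cv2.resize(im[y0:y1,x0:x1],None,fx=4.5,fy=4.5,interpolation=cv2.INTER_CUBIC))
a=np.linspace(0,2*np.pi,200)
for nm,r,z in(("base",.055,.145),("rim",.055,.187)):
    p=(proj("side",np.c_[.5309+r*np.cos(a),.2166+r*np.sin(a),0*a+z])-[235,95]+.5)*4.5-.5
    print(nm,"x",p[:,0].min(),p[:,0].max(),"y",p[:,1].min(),p[:,1].max())
E
```

```text
time: 7.82
eef_pos: [0.5316, 0.2161, 0.2038]
tcp_rot: [0.993, 0.114, 0.001, -0.0]
contact_force: [-0.7, -0.5, -3.0]
opening: 0.178
time: 8.48
eef_pos: [0.5311, 0.2159, 0.2022]
tcp_rot: [0.993, 0.114, -0.0, 0.0]
contact_force: [0.2, 0.5, -3.5]
opening: 0.179
t 8.4833 tcp [0.5311 0.2159 0.2022] F [ 0.2  0.5 -3.5] open 0.1788354619633099
shift [-0.     -0.0007  0.0002] turn [-0.      0.0002 -0.0024]
base x 191.54959022533933 329.1803307577709 y 247.7449319048692 332.26331067886827
rim x 187.39870592881906 327.45425013479985 y 205.7751546538936 289.5505050281236
```

View pics/side5z.png

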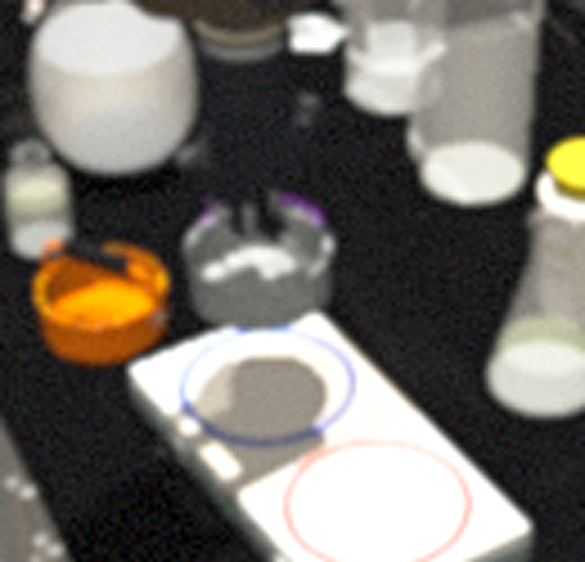

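The pan (x 186–333, bottom y ≈ 328) hangs level above the blue ring, within a few zoomed pixels of the prediction, and the measured load is 3.5 N, which matches its weight. Handing in.

Run:
```python
from plant import ctrl
s=ctrl.get_state();print(abs(s["dq"]).max()); print(ctrl.sign_off())
```

```text
0.0011814913409517295
the job is handed in; nothing more can be done
None
```

I slid the pan from the red ring to the blue ring on the plate and let it stand there for more than 0.5 s. I then lifted it straight up 100 mm and handed in at about 8.5 s, still holding it; sign-off gives no verdict.

- **Standing in the blue ring:** the tool was within 1 mm of the ring's measured centre. The pan's outline in the side view matched the predicted position to about 3 mm. From above, the arm hid most of the pan, so the top view couldn't confirm it.
- **Final hold:** the tool is at z = 0.202, which puts the pan's underside about 100 mm above the plate. The pan hangs level in the side view, clear of the plate and about 1 mm from over the ring's centre. The load is 3.5 N, which matches the pan's weight. The grip opening is about 15 mm on the 16 mm bar, and joint speeds are near zero.
- **Other things on the bench:** the ones visible in the last side close-up look unmoved. I did not re-measure their positions, and the timer, bulb and stopper are outside that close-up. No check failed.

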